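Dock the pot tray and open the blue-capped pot, whichever way it unscrews

TASK

Slide the tray with the two screw-capped pots flat along the table into the aluminium slotted holder, fully home against its back stop, so that the pots cannot turn. Then unscrew the blue cap, which may have an ordinary or a reversed thread, so feel both ways, without forcing it, to find which way it loosens, and lift it straight off. Finish while still holding the blue cap in the gripper, upright, still, and about ten centimetres higher than where it sat; leave the white-capped pot closed and the other things on the table alone.

Things in the scene. Friction and masses are not known exactly. Their poses are not given: they have to be found in the camera images.
- tray: Grey tray, loose, 58 mm deep (x), 144 wide (y), plate 5 mm thick. Origin: centre of its underside; z up; the +x side enters the holder first. Two white pots stand in it at x = 0, y = +35 and -35 mm, caught in square wells: they cannot turn in the tray or be lifted out. One has a right-hand, one a left-hand thread; which is which cannot be seen. About 0.7 kg in all.
- tray_handle (a point): Point to grip on the tray's black upright handle, at tray (-56, 0, 45) mm. The handle is a plate 10 mm thick along tray x, 40 mm wide along tray y, from 3 to 60 mm above the table. Free behind it: about 22 mm below 14 mm height, 30 mm or more above that.
- dock: Aluminium slotted holder, fixed, no floor, open at -x. Origin: on the table, where the tray's origin is when home; x points into the slot, z up. Two rails, inner faces 147 mm apart (tray play 1.5 mm a side), x = -31 to +31 mm; their lips, 7.5 to 11.5 mm up, reach 6 mm in over the tray's edges. 16 mm high back stop, face at x = +29 mm. 163 mm wide outside.
- dock_mouth (a point): Middle of the holder's entry, on the table at dock x = -54 mm: from here flared guides lead 23 mm to the rails.
- cap_blue: Blue screw cap, loose, on one of the two pots: ribbed skirt 46 mm across, 18 mm high, on top a thumb bar 12 mm thick (cap x), 36 mm long (cap y), 26 mm high; whole height 44 mm, about 60 g. Origin: centre of the skirt's underside; z up. Screwed home the origin is 47 mm above the tray's underside (bar top at 91 mm) and the bar lies along the tray's y.
- cap_blue_grip (a point): Point on the blue cap's axis in its bar, 32 mm above its underside. From home the tightening way soon (within 0.15 rad) meets a hard stop, and lifting is blocked. The loosening way it turns easily, without rising by itself; turned 1.3 rad (not over 1.8) it lifts straight off. Which way loosens depends on the pot beneath.
- cap_white: White screw cap, same shape and size as the blue one, on the other pot; it stays screwed home.
- paint_jar: Bystander: small paint jar with a white cap, 30 mm wide, 34 mm high; origin at the centre of its underside.
- gear_oil: Bystander: small oil bottle with a red pointed nozzle, 22 mm wide, 55 mm high; origin at the centre of its underside.
- scenic_glue: Bystander: white bottle with an orange cap, 32 mm wide, 82 mm high; origin at the centre of its underside.
- rail_rubber: Bystander: brown and blue track rubber, 27 x 62 x 19 mm; origin at the centre of its underside.

How it is judged:
On the way, in this order (a step that is already met when the one before it is completed fails the run):
1. the tray is fully home in the holder with both caps still screwed on (x of tray in the frame of dock between -0.006 and 0.004 m and y of tray in the frame of dock between -0.005 and 0.005 m and angle between the x axis of tray and the x axis of dock, either way round below 0.1 rad and height (world z) of tray below 0.006 m and z of each of cap_blue, cap_white in the frame of tray below 0.052 m and angle between the y axis of each of cap_blue, cap_white and the y axis of tray, either way round below 0.35 rad and angle between each of cap_blue, cap_white's own z axis and vertical below 0.1 rad), for 0.2 s.
2. with the tray home, the blue cap is unscrewed and lifted at least 5 cm, held by the fingers (x of tray in the frame of dock between -0.01 and 0.004 m and y of tray in the frame of dock between -0.005 and 0.005 m and angle between the x axis of tray and the x axis of dock, either way round below 0.1 rad and height (world z) of tray below 0.006 m and z of cap_blue in the frame of tray above 0.097 m and contact force between cap_blue and the fingers above 1 N and contact force between cap_blue and tray below 0.1 N and contact force between cap_blue and dock below 0.1 N), for 0.2 s.
At the end, for the whole second after the job is handed in: Tray home in the holder (10 mm from the stop, 5 mm sideways, 0.1 rad); blue cap held still by the fingers, upright within 0.35 rad, at least 50 mm above its seat, under 300 mm above the table, touching neither tray nor holder; white cap still on (risen under 5 mm, turned under 0.35 rad) (all of step 2 and z of cap_white in the frame of tray below 0.052 m and angle between the y axis of cap_white and the y axis of tray, either way round below 0.35 rad and angle between cap_white's own z axis and vertical below 0.1 rad and angle between cap_blue's own z axis and vertical below 0.35 rad and height (world z) of cap_blue below 0.3 m and linear speed of cap_blue below 0.03 m/s and linear speed of tray below 0.02 m/s); the arm keeps its last pose, push and grip.
It fails at once if the blue cap is forced: the fingers press on it with more than 600 N in all (contact force between cap_blue and the fingers above 600 N).
It fails at once if the tray is lifted more than 20 mm off the table or tipped more than 0.25 rad (height (world z) of tray above 0.02 m or angle between tray's own z axis and vertical above 0.25 rad).
It fails at once if a bystander (paint jar, oil bottle, glue bottle, track rubber) is shifted by more than 25 mm (distance of any of paint_jar, gear_oil, scenic_glue, rail_rubber from where it was at the start of the episode above 0.025 m).
It also fails if it takes over 48 s, if anything falls off the work surface, if the arm or the gripper's body presses on something with over 40 N, if the wrist force passes 120 N, or if a joint passes its speed limit or range.

ROBOT

A 6-joint arm with a two-finger parallel gripper is mounted at the origin on a cart in front of the work surface, level with it; the furniture and walls round the work are solid. World frame = base frame: x ahead of the robot, y to its left, z up, the work surface at z = 0. Lengths are in m, angles in rad, forces in N, time in s.
With the tool pointing down it reaches from about 0.2 to 0.875 m from the base axis. Payload 3.4 kg.
Tool frame: the origin (TCP) lies midway between the tips of the shut fingers; the grasp point (between the pads) lies 19 mm behind it (arm.grasp_offset is the z of the grasp point in the tool frame, in m); z points along the fingers, y is the direction in which the jaws open and shut (so a half turn about z gives the same grasp; the last joint's range is limited). The gripper opens to 94 mm and grips with 3 to 60 N. Pads are 16 mm wide; open, the fingers measure 119 mm over their backs; the gripper's body (75 mm by 177 mm) begins 78 mm behind the grasp point.
Start: joints at [-1.402, 0.276, 1.505, -0, 1.361, -0.121], TCP at [0.164, -0.551, 0.205] pointing down, gripper open.
Joint ranges: [-2.89, 2.89], [-0.75, 2.08], [0.22, 2.7], [-1.18, 4.32], [0.11, 2.71], [-2.7, 2.7]. Speed limits (rad/s): [2.57, 2.57, 3.14, 3.14, 3.14, 3.14].

INTERFACE

Orientations are given as [roll, pitch, yaw] about the fixed x, y, z axes, in that order (R = Rz(yaw) Ry(pitch) Rx(roll)).
In Python, from cell import arm, eyes, regions_of, spot_point gives the robot as it stands.
- The arm moves only by the tool apply_moves, never from a script. Its argument "deltas" is one flat list of numbers, 7 for each row, row after row: the shift along the tool's x, y, z in cm, then the turn, a rotation vector about the tool's x, y, z in degrees, then the closure in counts, from 0 (fully open) to 255 (shut). In form: [x, y, z, ax, ay, az, grip, x, y, z, ax, ay, az, grip, ...]. A call has 1 to 20 rows; each row is the pose to reach, as a shift and turn from the pose commanded when the call began, along the tool's axes at that moment; what a row does not reach only later rows make up. A row lasts 1/8 s, in which the tool goes at most 62.5 mm and 10.7 degrees, less where a joint would pass 70% of its speed; a pose out of reach is approached as far as the arm can. A call with a gripper value outside its range is refused whole. The fingers move at their own pace and stop on an object; "squeeze" is the grip in N (left out, the last holds). Time passes only in rows, so rows that repeat a pose let the fingers close. It gives the time, the measured TCP pose, the force and the opening at its end, in the units of the state.
- arm.observe(): the state, without advancing time (a new reading comes with each control period).
- eyes.read_camera(name): name is "scene" or "top"; returns (picture, depth): 384x512x3 uint8, red, green, blue; 384x512 float32, m along the optical axis (not along the pixel's ray), 0 where there is no reading.
- eyes.camera_model(name): a dict with "K" (3x3 intrinsics, pixels), "k1" (the pictures are not rectified: a ray, as slopes to the right and down, at radius r is drawn at 1 + k1 r^2 times it, then the intrinsics apply), "position" and "attitude" of the camera in the world. Camera axes: x right, y down, z forward; pixel columns grow to the right and rows downward; lengths in m; the calibration is good to about 2 mm. A picture is of the moment at which its call begins. camera_model takes no time and is no camera call.
- arm.hand_in(): hands the job in, once; it reports no verdict.
Trained networks look in the newest picture that a camera, given by its name, has taken for a name from the list of things; names that differ only in an ending like _2 or _b are one class to them, and where a whole thing is asked for, a point or a joint stands for the part that bears it (a point fixed in the world has none). Each returns a list of dicts, best first, with "confidence" (0 to 1); they miss things now and then, are a little off and sometimes report something else, mostly with a low value. They report only what shows in the picture. A call takes as long as a camera call.
- regions_of(camera, label): "region" (384x512 bool, what is visible of it).
- spot_point(camera, label): "position" ([x, y, z] in m, in world coordinates, good to about 4 mm: a listed point, or the origin of a listed thing).
The state is a dict: "time": time; "qpos": joint angles; "joint_vel": joint speeds; "joint_torque": joint torques, N m; "eef_pos": TCP position; "tcp_rot": TCP orientation; "wrist_force": force on the tool from outside, world axes, zero at the start; "ft_torque": the same for the moment, N m; "finger_gap": finger opening in m.
Only numpy, scipy, OpenCV 4.12 (cv2) and the standard library are available. Lean on these libraries where they do the work, as an engineer would, in place of code of your own. Each camera call takes 0.05 s, during which the arm holds its last target.

## Working session

There is one attempt and no reset: what is moved stays moved. The work goes in short steps, Python scripts to look and compute and a tool call to move; the robot and the scene stay as the last step left them, time stands still between calls to the robot, and variables do not carry over. Pictures are saved under pics/ and viewed, and the job is handed in when it is done.

Besides the shell and the picture viewer there is one more tool, called after "Emit:" by a JSON object that holds its "name" and its "arguments". apply_moves: Moves the arm, as the interface text tells. Its arguments: {"type":"object","properties":{"deltas":{"type":"array"},"squeeze":{"type":"number"}},"required":["deltas"]}

```bash
ls; mkdir -p pics
python3 - <<'E'
from cell import arm, eyes, regions_of, spot_point
import cv2,numpy as np
print(arm.observe(), arm.grasp_offset)
for c in ("scene","top"):
    p,d=eyes.read_camera(c); cv2.imwrite(f"pics/{c}0.png",p[:,:,::-1])
    for l in ["tray","tray_handle","dock","dock_mouth","cap_blue","cap_white","cap_blue_grip","paint_jar","gear_oil","scenic_glue","rail_rubber"]:
        print(c,l,[(np.round(s["position"],4).tolist(),round(float(s["confidence"]),2)) for s in spot_point(c,l)][:3])
E
```

```text
pics
{'time': 0.0, 'qpos': array([-1.40201972e+00,  2.76544857e-01,  1.50610023e+00,  6.12392149e-07,
        1.36072901e+00, -1.20961703e-01]), 'joint_vel': array([-3.17910650e-04, -7.07117861e-04,  3.78594416e-04, -9.77939864e-04,
        7.48146819e-05,  1.48922429e-03]), 'joint_torque': array([ 2.17240322e-04, -4.04586053e+01, -2.37237024e+01,  7.03998143e-02,
        3.44817247e-02, -1.01411267e-04]), 'eef_pos': array([ 0.16419757, -0.55045959,  0.20464647]), 'tcp_rot': array([-3.13982429e+00, -2.15556633e-04,  2.89737988e-01]), 'wrist_force': array([ 0.65459844, -0.95270425,  0.29028456]), 'ft_torque': array([ 0.0353869 ,  0.011201  , -0.01437499]), 'finger_gap': 0.09400169184575696} -0.0188
scene tray [([0.448, 0.1993, 0.0036], 0.57)]
scene tray_handle [([0.3912, 0.1923, 0.0482], 0.6)]
scene dock [([0.5711, 0.1794, -0.0028], 0.93)]
scene dock_mouth []
scene cap_blue [([0.4485, 0.2301, 0.0436], 0.78)]
scene cap_white [([0.455, 0.1595, 0.0467], 0.66), ([0.7068, 0.2377, -0.0011], 0.29)]
scene cap_blue_grip [([0.4506, 0.2333, 0.0793], 0.65)]
scene paint_jar []
scene gear_oil [([0.6135, 0.3829, 0.0016], 0.68)]
scene scenic_glue [([0.5434, -0.5233, 0.0036], 0.59)]
scene rail_rubber [([0.4113, -0.3459, 0.0007], 0.55)]
top tray [([0.4496, 0.1946, 0.0003], 0.63)]
top tray_handle [([0.3959, 0.1919, 0.0444], 0.49)]
top dock [([0.5745, 0.1814, -0.0011], 0.55)]
top dock_mouth []
top cap_blue [([0.4482, 0.2299, 0.048], 0.66)]
top cap_white [([0.4514, 0.1588, 0.0451], 0.69)]
top cap_blue_grip [([0.4442, 0.2281, 0.0779], 0.69)]
top paint_jar [([0.7066, 0.2395, -0.0024], 0.44)]
top gear_oil [([0.6149, 0.3824, -0.003], 0.38)]
top scenic_glue [([0.5474, -0.5264, -0.0031], 0.63), ([0.4503, 0.2305, 0.0492], 0.28)]
top rail_rubber [([0.4092, -0.3487, 0.003], 0.57), ([0.4481, 0.2291, 0.0453], 0.25)]
```

View pics/scene0.png

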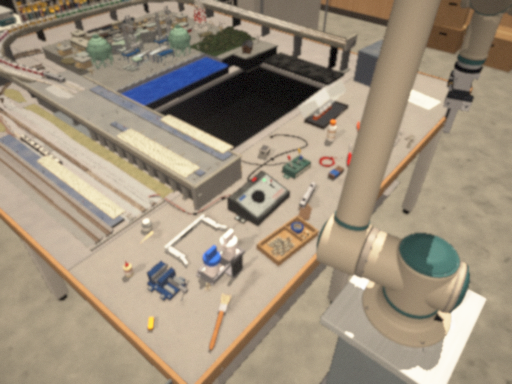

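View pics/top0.png

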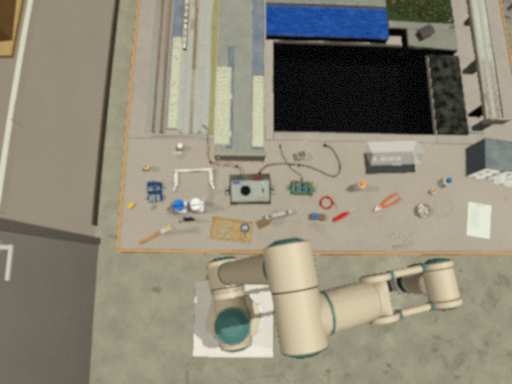

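The scene view shows the white holder at about (197,240) and the tray with the blue and white caps at about (215,260). In the top view they are at (193,178) and (188,206), with the black handle at (188,219). Next I'll measure their yaws.

```bash
cat > h.py <<'E'
from cell import arm, eyes, regions_of, spot_point
import cv2,numpy as np
from scipy.spatial.transform import Rotation as R
def att(m):
    a=np.array(m["attitude"]); 
    return a if a.shape==(3,3) else (R.from_euler('xyz',a).as_matrix() if a.size==3 else None)
def cloud(cam,d):
    m=eyes.camera_model(cam);K=np.array(m["K"])
    v,u=np.mgrid[0:384,0:512].astype(float)
    D=np.array([m["k1"],0,0,0,0])
    n=cv2.undistortPoints(np.stack([u.ravel(),v.ravel()],1)[:,None],K,D)[:,0].reshape(384,512,2)
    P=np.dstack([n[...,0]*d,n[...,1]*d,d])
    return P@att(m).T+np.array(m["position"])
def project(cam,X):
    m=eyes.camera_model(cam);A=att(m)
    c=(np.atleast_2d(X)-np.array(m["position"]))@A
    return cv2.projectPoints(c,np.zeros(3),np.zeros(3),np.array(m["K"]),np.array([m["k1"],0,0,0,0]))[0][:,0]
E
python3 - <<'E'
from h import *
print(eyes.camera_model("top"),eyes.camera_model("scene"))
for c,(x0,y0,x1,y1) in {"scene":(130,200,270,320),"top":(140,130,240,250)}.items():
    p,d=eyes.read_camera(c); 
    P=cloud(c,d); np.savez(f"{c}.npz",p=p,d=d,P=P)
    cv2.imwrite(f"pics/{c}_crop.png",cv2.resize(p[y0:y1,x0:x1,::-1],None,fx=5,fy=5,interpolation=cv2.INTER_CUBIC))
    for l in ["tray","dock","cap_blue","cap_white","tray_handle"]:
        r=regions_of(c,l)
        if r:
            g=r[0]["region"]; q=P[g&(d>0)]
            print(c,l,r[0]["confidence"],g.sum(),np.round(np.percentile(q,[2,50,98],axis=0),3).tolist())
            rect=cv2.minAreaRect((q[:,:2]*1000).astype(np.float32)); print(rect)
            np.save(f"{c}_{l}.npy",g)
    t=P[(P[...,0]>.25)&(P[...,0]<.38)&(P[...,1]>-.1)&(P[...,1]<.1)&(d>0)&(abs(P[...,2])<.03)]
    print("table z",np.percentile(t[:,2],[5,50,95]))
E
```

```text
{'K': array([[377.87278771,   0.        , 251.62638817],
       [  0.        , 377.87278771, 188.91003914],
       [  0.        ,   0.        ,   1.        ]]), 'k1': -0.064890003050381, 'position': array([ 0.21152812, -0.03622324,  1.5783448 ]), 'attitude': array([-2.9412198 , -0.02319542, -1.56171938])} {'K': array([[402.31157636,   0.        , 257.70819687],
       [  0.        , 402.31157636, 192.93332802],
       [  0.        ,   0.        ,   1.        ]]), 'k1': 0.011841272465099827, 'position': array([-0.07170792,  0.68230752,  0.88400391]), 'attitude': array([-2.29425846, -0.00906817, -2.45050622])}
scene tray 0.86 572 [[0.39, 0.136, 0.003], [0.422, 0.208, 0.015], [0.471, 0.268, 0.062]]
((425.3979187011719, 206.86349487304688), (144.3769073486328, 73.97149658203125), 75.13981628417969)
scene dock 0.88 489 [[0.525, 0.104, 0.001], [0.6, 0.215, 0.013], [0.614, 0.266, 0.02]]
((573.6005859375, 187.241943359375), (103.1195297241211, 170.15707397460938), 4.261570453643799)
scene cap_blue 0.65 268 [[0.427, 0.214, 0.053], [0.443, 0.238, 0.068], [0.462, 0.254, 0.095]]
((455.2231750488
[... 832 characters left out ...]
760742188), (76.44358825683594, 164.3667755126953), 0.9124654531478882)
top cap_blue 0.69 114 [[0.432, 0.209, 0.001], [0.449, 0.229, 0.067], [0.488, 0.249, 0.095]]
((461.2292785644531, 232.04095458984375), (61.17755889892578, 44.73998260498047), 17.413211822509766)
top cap_white 0.48 248 [[0.392, 0.126, -0.002], [0.428, 0.195, 0.012], [0.482, 0.257, 0.06]]
((442.7403564453125, 184.47079467773438), (88.9388656616211, 139.14309692382812), 35.644996643066406)
top tray_handle 0.6 263 [[0.394, 0.126, -0.002], [0.431, 0.195, 0.012], [0.483, 0.262, 0.06]]
((437.7373352050781, 194.8800048828125), (92.6578598022461, 140.48724365234375), 1.613567590713501)
table z [-0.00563997  0.00227291  0.02122384]
```

View pics/scene_crop.png

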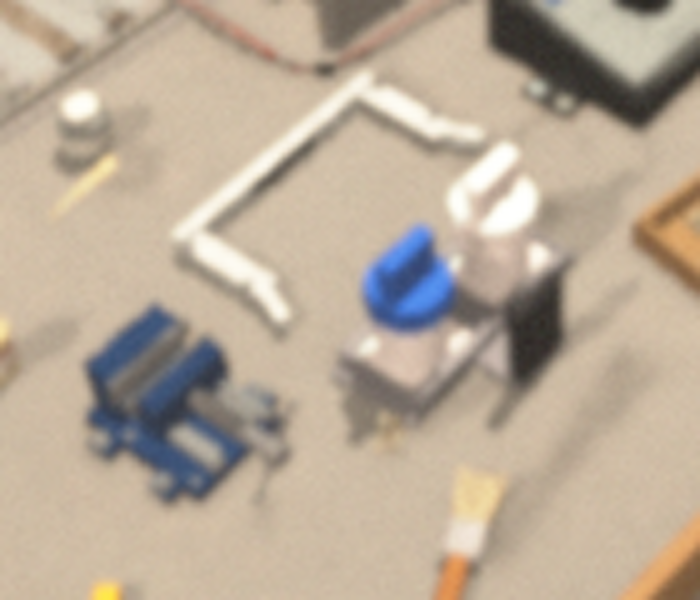

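View pics/top_crop.png

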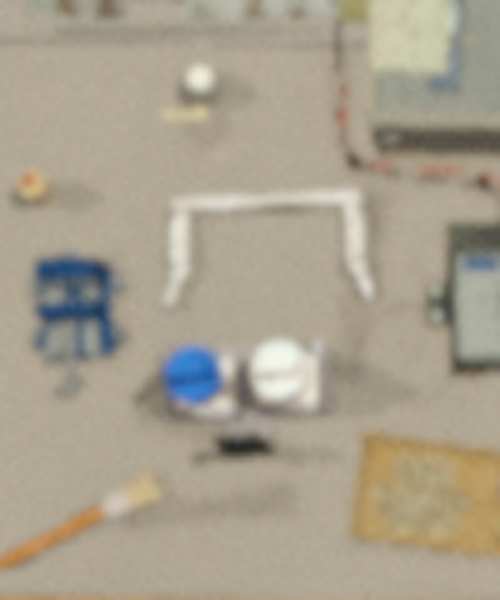

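The crops show the holder's mouth facing the tray in both views, the tray slightly left of the holder's midline, and a small yaw on each. I'll fit models to the silhouettes.

```bash
cat > fit.py <<'E'
from h import *
from scipy.optimize import minimize
def T(p,q):
    x,y,a=q; c,s=np.cos(a),np.sin(a)
    p=np.asarray(p,float); return np.c_[x+c*p[:,0]-s*p[:,1],y+s*p[:,0]+c*p[:,1],p[:,2]]
def box(x0,x1,y0,y1,z0,z1): return np.array([[x,y,z] for x in(x0,x1) for y in(y0,y1) for z in(z0,z1)])
S=4
def render(cam,parts,q,shape=(384,512),off=(0,0)):
    m=np.zeros((shape[0]*S,shape[1]*S),np.uint8)
    for p in parts:
        uv=(project(cam,T(p,q))-np.array(off)+.5)*S-.5
        cv2.fillConvexPoly(m,cv2.convexHull(np.round(uv*16).astype(np.int32)),255,shift=4)
    return cv2.resize(m,(shape[1],shape[0]),interpolation=cv2.INTER_AREA)/255.
def dockparts(t=.006,f=.010):
    L=[box(.029,.029+t,-.0815,.0815,0,.016)]
    for s in(1,-1):
        L.append(np.array([[x,s*y,z] for x in(-.031,.031) for y in(.0675,.0815) for z in (.0075,.0115)]+[[x,s*.0815,0] for x in(-.031,.031)]))
        L.append(np.array([[x,s*(y+dy),z] for x,dy in((-.031,0),(-.054,f)) for y in(.0735,.0795) for z in(0,.0115)]))
    return L
E
python3 - <<'E'
from fit import *
im={c:np.load(f"{c}.npz")["p"] for c in("scene","top")}
W={"scene":(155,205,245,275),"top":(165,160,225,195)}
def soft(c):
    x0,y0,x1,y1=W[c]; p=im[c][y0:y1,x0:x1].astype(float).min(2)
    med=np.median(p); hi=np.percentile(p,98)
    m=np.clip((p-med-10)/(hi-med-20),0,1)
    # drop caps/tray
    P=project(c,[[.452,.159,.07]])[0]-[x0,y0]
    yy,xx=np.mgrid[0:y1-y0,0:x1-x0]; w=np.hypot(xx-P[0],yy-P[1])>14
    print(c,med,hi); return m,w
M={c:soft(c) for c in W}
def cost(v,cs=("scene","top"),ret=False):
    e=0
    for c in cs:
        x0,y0,x1,y1=W[c]
        r=cv2.GaussianBlur(render(c,dockparts(max(v[3],.002),v[4]),v[:3],(y1-y0,x1-x0),(x0,y0)),(0,0),.8)
        m,w=M[c]; e+=(((r-m)**2)*w).sum()
    return e
for cs in (("scene","top"),("scene",),("top",)):
    r=min((minimize(cost,[.573,.180,a,.006,.01],args=(cs,),method="Nelder-Mead",options=dict(initial_simplex=[[.573,.18,a,.006,.01],[.58,.18,a,.006,.01],[.573,.187,a,.006,.01],[.573,.18,a+.08,.006,.01],[.573,.18,a,.010,.01],[.573,.18,a,.006,.016]],maxiter=400)) for a in(-.05,.05)),key=lambda r:r.fun)
    print(cs,np.round(r.x,4),r.fun,cost(r.x))
    if len(cs)==2: b=r.x
np.save("dock.npy",b)
for c in W:
    x0,y0,x1,y1=W[c]; r=render(c,dockparts(b[3],b[4]),b[:3],(y1-y0,x1-x0),(x0,y0))
    o=cv2.resize(im[c][y0:y1,x0:x1,::-1],None,fx=7,fy=7,interpolation=cv2.INTER_CUBIC)
    k=(cv2.resize(r,None,fx=7,fy=7)>.5).astype(np.uint8)
    cv2.drawContours(o,cv2.findContours(k,cv2.RETR_LIST,cv2.CHAIN_APPROX_NONE)[0],-1,(0,0,255),1)
    cv2.imwrite(f"pics/dockfit_{c}.png",o)
# repeat spots
acc={}
for i in range(5):
    for c in W:
        eyes.read_camera(c)
        for l in["tray","tray_handle","dock","dock_mouth","cap_blue","cap_white"]:
            s=spot_point(c,l)
            if s: acc.setdefault((c,l),[]).append(s[0]["position"])
for k,v in acc.items(): print(k,len(v),np.round(np.median(v,0),4),np.round(np.std(v,0),4))
print(arm.observe()["time"])
E
```

```text
scene 164.0 237.0
top 148.0 198.0Traceback (most recent call last):
  File "<stdin>", line 21, in <module>
  File "<stdin>", line 21, in <genexpr>
    res = _minimize_neldermead(fun, x0, args, callback, bounds=bounds,
                               **options)
    fxcc = func(xcc)
    fx = function(np.copy(x), *(wrapper_args + args))
  File "<stdin>", line 17, in cost
  File "fit.py", line 11, in render
    uv=(project(cam,T(p,q))-np.array(off)+.5)*S-.5
        ~~~~~~~^^^^^^^^^^^^
  File "h.py", line 15, in project
    m=eyes.camera_model(cam);A=att(m)
ValueError: time passes only in moves, steps and waits
```

```bash
cat >> h.py <<'E'
_cm={c:eyes.camera_model(c) for c in("scene","top")}
def project(cam,X):
    m=_cm[cam];A=att(m)
    c=(np.atleast_2d(X)-np.array(m["position"]))@A
    return cv2.projectPoints(c,np.zeros(3),np.zeros(3),np.array(m["K"]),np.array([m["k1"],0,0,0,0]))[0][:,0]
E
cat > dockfit.py <<'E'
from fit import *
im={c:np.load(f"{c}.npz")["p"] for c in("scene","top")}
W={"scene":(155,205,245,275),"top":(165,160,225,195)}
def soft(c):
    x0,y0,x1,y1=W[c]; p=im[c][y0:y1,x0:x1].astype(float).min(2)
    med=np.median(p); hi=np.percentile(p,98)
    m=np.clip((p-med-10)/(hi-med-20),0,1)
    P=project(c,[[.452,.159,.07]])[0]-[x0,y0]
    yy,xx=np.mgrid[0:y1-y0,0:x1-x0]; w=np.hypot(xx-P[0],yy-P[1])>14
    return m,w
M={c:soft(c) for c in W}
def cost(v,cs=("scene","top"),ret=False):
    e=0
    for c in cs:
        x0,y0,x1,y1=W[c]
        r=cv2.GaussianBlur(render(c,dockparts(max(v[3],.002),v[4]),v[:3],(y1-y0,x1-x0),(x0,y0)),(0,0),.8)
        m,w=M[c]; e+=(((r-m)**2)*w).sum()
    return e
for cs in (("scene","top"),("scene",),("top",)):
    r=min((minimize(cost,[.573,.180,a,.006,.01],args=(cs,),method="Nelder-Mead",options=dict(initial_simplex=[[.573,.18,a,.006,.01],[.58,.18,a,.006,.01],[.573,.187,a,.006,.01],[.573,.18,a+.08,.006,.01],[.573,.18,a,.010,.01],[.573,.18,a,.006,.016]],maxiter=400)) for a in(-.05,.05)),key=lambda r:r.fun)
    print(cs,np.round(r.x,4),r.fun,cost(r.x))
    if len(cs)==2: b=r.x
np.save("dock.npy",b)
for c in W:
    x0,y0,x1,y1=W[c]; r=render(c,dockparts(b[3],b[4]),b[:3],(y1-y0,x1-x0),(x0,y0))
    o=cv2.resize(im[c][y0:y1,x0:x1,::-1],None,fx=7,fy=7,interpolation=cv2.INTER_CUBIC)
    k=(cv2.resize(r,None,fx=7,fy=7)>.5).astype(np.uint8)
    cv2.drawContours(o,cv2.findContours(k,cv2.RETR_LIST,cv2.CHAIN_APPROX_NONE)[0],-1,(0,0,255),1)
    cv2.imwrite(f"pics/dockfit_{c}.png",o)
acc={}
for i in range(4):
    for c in W:
        eyes.read_camera(c)
        for l in["tray","tray_handle","dock","cap_blue","cap_white"]:
            s=spot_point(c,l)
            if s: acc.setdefault((c,l),[]).append(s[0]["position"])
for k,v in acc.items(): print(k,len(v),np.round(np.median(v,0),4),np.round(np.std(v,0),4))
print(arm.observe()["time"])
E
python3 dockfit.py
```

```text
('scene', 'top') [0.5838 0.1812 0.0692 0.0019 0.0058] 103.75651683249046 103.75651683249046
('scene',) [ 0.5838  0.1805  0.0663 -0.0024  0.0055] 81.12273493448194 105.69455255528709
('top',) [0.5809 0.1811 0.0638 0.0055 0.0087] 16.415986619732955 133.01418753514545
('scene', 'tray') 4 [0.4493 0.1992 0.0031] [0.0015 0.0022 0.0012]
('scene', 'tray_handle') 4 [0.3922 0.1916 0.0464] [0.1378 0.0228 0.021 ]
('scene', 'dock') 3 [ 0.5712  0.18   -0.0028] [0.0008 0.0014 0.0015]
('scene', 'cap_blue') 4 [0.4496 0.2327 0.0467] [0.0722 0.0647 0.0195]
('scene', 'cap_white') 4 [0.4527 0.1591 0.0478] [0.0005 0.0003 0.0013]
('top', 'tray') 4 [ 0.4526  0.1968 -0.0014] [0.0014 0.0008 0.0024]
('top', 'tray_handle') 4 [0.397  0.1924 0.0459] [0.0017 0.0015 0.0012]
('top', 'dock') 4 [0.5754 0.1801 0.001 ] [0.0018 0.0009 0.001 ]
('top', 'cap_blue') 4 [0.449  0.2289 0.0452] [0.0008 0.0138 0.0191]
('top', 'cap_white') 4 [0.4504 0.1589 0.046 ] [0.0007 0.0012 0.0017]
4.2
```

View overlay.

View pics/dockfit_scene.png

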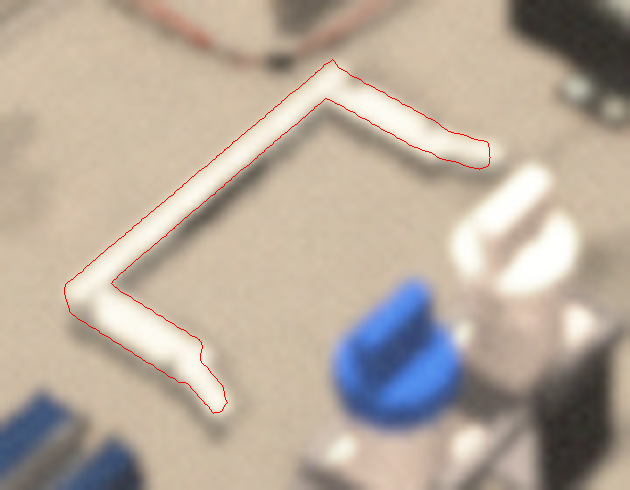

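View pics/dockfit_top.png

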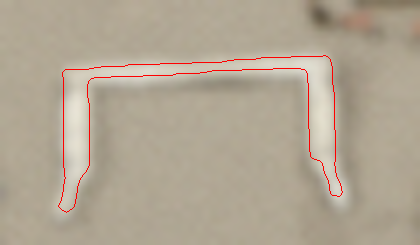

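The fitted outlines match the holder in both views. I take the holder as roughly (0.578, 0.181) at yaw 0.067, and the tray as roughly (0.450, 0.195) at yaw 0.045. Next I'll work out the approach to the handle, with the jaws along y.

```bash
cat > mv.py <<'E'
from h import *
def delta(p,yaw,p0=None,r0=None):
    o=arm.observe()
    p0=o["eef_pos"] if p0 is None else np.array(p0); r0=o["tcp_rot"] if r0 is None else r0
    A=R.from_euler('xyz',r0); B=R.from_euler('xyz',[np.pi,0,yaw])
    return np.round(A.inv().apply(np.array(p)-p0)*100,2), np.round(np.degrees((A.inv()*B).as_rotvec()),2)
E
python3 - <<'E'
from mv import *
print(delta([.395,.192,.11],.045)); print(delta([.395,.192,.026],.045))
E
```

```text
(array([ 43.34, -64.62,   9.54]), array([ 0.  ,  0.  , 14.02]))
(array([ 43.34, -64.62,  17.94]), array([ 0.  ,  0.  , 14.02]))
```

Emit:
{"name": "apply_moves", "arguments": {"deltas": [43.34, -64.62, 7, 0, 0, 14, 0, 43.34, -64.62, 7, 0, 0, 14, 0, 43.34, -64.62, 7, 0, 0, 14, 0, 43.34, -64.62, 7, 0, 0, 14, 0, 43.34, -64.62, 7, 0, 0, 14, 0, 43.34, -64.62, 7, 0, 0, 14, 0, 43.34, -64.62, 7, 0, 0, 14, 0, 43.34, -64.62, 7, 0, 0, 14, 0, 43.34, -64.62, 7, 0, 0, 14, 0, 43.34, -64.62, 7, 0, 0, 14, 0, 43.34, -64.62, 7, 0, 0, 14, 0, 43.34, -64.62, 7, 0, 0, 14, 0, 43.34, -64.62, 7, 0, 0, 14, 0, 43.34, -64.62, 9.5, 0, 0, 14, 60, 43.34, -64.62, 9.5, 0, 0, 14, 60], "squeeze": 25}}

```text
time: 6.08
eef_pos: [0.3934, 0.192, 0.1092]
tcp_rot: [3.14, 0.004, 0.047]
wrist_force: [-1.1, 0.2, 0.4]
finger_gap: 0.0768
```

Run:
```python
from mv import *
for c,(x0,y0,x1,y1) in {"scene":(150,200,270,300),"top":(150,140,250,240)}.items():
    p,d=eyes.read_camera(c); cv2.imwrite(f"pics/{c}_a.png",cv2.resize(p[y0:y1,x0:x1,::-1],None,fx=5,fy=5,interpolation=cv2.INTER_CUBIC))
print(arm.observe()["eef_pos"],delta([.395,.192,.026],.045))
```

```text
[0.39498754 0.19186148 0.11073757] (array([ 0.  , -0.02,  8.47]), array([0.01, 0.  , 0.01]))
```

View pics/scene_a.png

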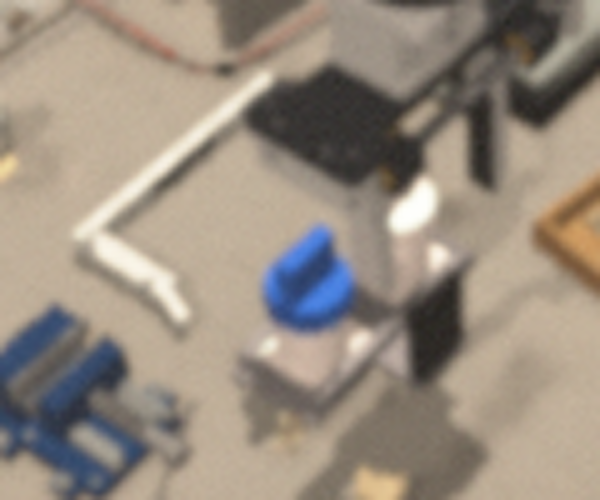

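View pics/top_a.png

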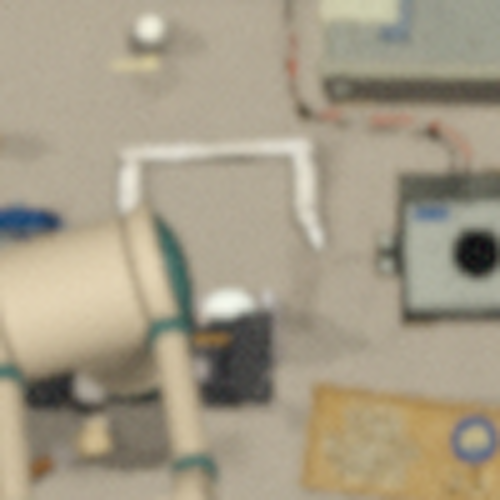

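The scene crop shows the gripper open above the handle, which is at crop pixel (437,335), and nothing has been touched. I'll descend and close gently.

Emit:
{"name": "apply_moves", "arguments": {"deltas": [0, 0, 4, 0, 0, 0, 60, 0, 0, 8.45, 0, 0, 0, 60, 0, 0, 8.45, 0, 0, 0, 60, 0, 0, 8.45, 0, 0, 0, 255, 0, 0, 8.45, 0, 0, 0, 255, 0, 0, 8.45, 0, 0, 0, 255, 0, 0, 8.45, 0, 0, 0, 255, 0, 0, 8.45, 0, 0, 0, 255], "squeeze": 25}}

```text
time: 7.18
eef_pos: [0.3957, 0.1919, 0.0269]
tcp_rot: [3.141, -0.002, 0.046]
wrist_force: [-0.9, -1.6, 6.4]
finger_gap: 0.04
```

Run:
```python
from mv import *
print(arm.observe()["wrist_force"],delta([.4274,.1709,.0265],.067,[.395,.192,.0265],[np.pi,0,.046]))
```

```text
[-0.88375591 -1.62449104  6.41972397] (array([3.14, 2.26, 0.  ]), array([ 0. ,  0. , -1.2]))
```

Emit:
{"name": "apply_moves", "arguments": {"deltas": [0.3, 0.45, 0, 0, 0, -0.2, 255, 0.9, 1.0, 0, 0, 0, -0.5, 255, 1.5, 1.6, 0, 0, 0, -0.8, 255, 2.2, 2.26, 0, 0, 0, -1.2, 255, 3.14, 2.26, 0, 0, 0, -1.2, 255, 3.14, 2.26, 0, 0, 0, -1.2, 255, 3.14, 2.26, 0, 0, 0, -1.2, 255]}}

```text
time: 8.05
eef_pos: [0.4203, 0.1709, 0.0263]
tcp_rot: [-3.141, 0.013, 0.065]
wrist_force: [-12.0, 2.0, 16.4]
finger_gap: 0.0397
```

Run:
```python
from fit import *
o=arm.observe();print(o["eef_pos"],o["tcp_rot"],o["wrist_force"],o["finger_gap"])
p,d=eyes.read_camera("scene"); np.savez("s2.npz",p=p,d=d)
x0,y0,x1,y1=150,200,270,300
e=o["eef_pos"];yaw=o["tcp_rot"][2]
q=T([[.056,0,0]],[e[0],e[1],yaw])[0]; q=[q[0],q[1],yaw]; print(q)
im=cv2.resize(p[y0:y1,x0:x1,::-1],None,fx=6,fy=6,interpolation=cv2.INTER_CUBIC)
def draw(P,col):
    uv=((project("scene",P)-[x0,y0]+.5)*6).astype(int); cv2.polylines(im,[uv],True,col,1)
draw(T([[-.029,-.072,.005],[.029,-.072,.005],[.029,.072,.005],[-.029,.072,.005]],q),(0,255,0))
th=np.linspace(0,6.28,40)
for s,z in((.035,.065),(.035,.047),(-.035,.065)): draw(T(np.c_[.023*np.cos(th),s+.023*np.sin(th),z+0*th],q),(0,255,255))
draw(T([[.006,.017,.091],[.006,.053,.091],[-.006,.053,.091],[-.006,.017,.091]],q),(0,255,255))
D=[.578,.181,.067]
draw(T([[.029,-.0815,.016],[.029,.0815,.016]],D),(0,0,255))
for s in(1,-1): draw(T([[-.031,s*.0675,.0115],[.031,s*.0675,.0115],[.031,s*.0815,.0115],[-.031,s*.0815,.0115]],D),(0,0,255))
cv2.imwrite("pics/b.png",im)
```

```text
[0.42034531 0.17094908 0.02626388] [-3.14096035  0.01283304  0.06543706] [-12.01268954   1.95382188  16.44213961] 0.03967997918611016
[np.float64(0.47622545573429953), np.float64(0.17461093693691804), np.float64(0.06543705550617673)]
```

View pics/b.png

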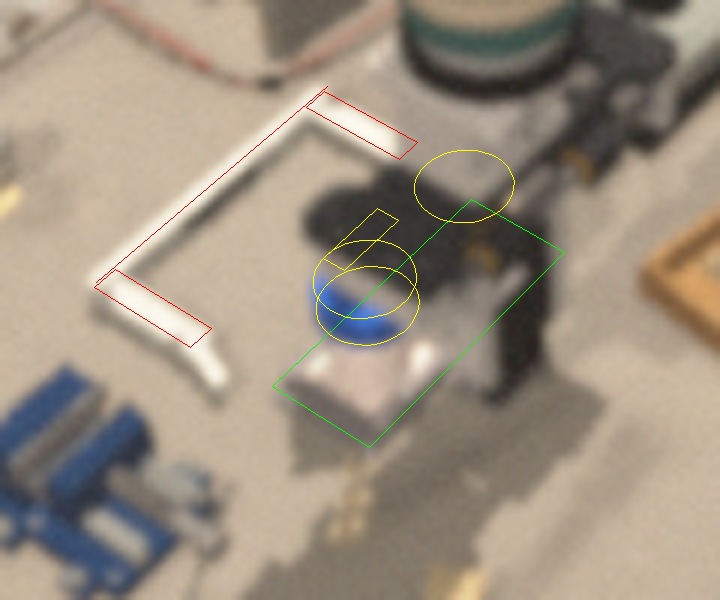

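The overlay matches the tray and holder to within a few millimetres, with the blue skirt at crop pixel (360,310). The tool is pressing down about 16 N, which adds friction, so I'll ease upwards a little.

Emit:
{"name": "apply_moves", "arguments": {"deltas": [0, 0, -0.1, 0, 0, 0, 255, 0, 0, -0.1, 0, 0, 0, 255]}}

```text
time: 8.35
eef_pos: [0.4259, 0.1707, 0.0264]
tcp_rot: [3.141, 0.003, 0.067]
wrist_force: [-1.8, -0.2, -2.9]
finger_gap: 0.0397
```

Emit:
{"name": "apply_moves", "arguments": {"deltas": [0.5, 0, 0, 0, 0, 0, 255, 1.1, 0, 0, 0, 0, 0, 255, 1.7, 0, 0, 0, 0, 0, 255, 2.3, 0, 0, 0, 0, 0, 255, 2.9, 0, 0, 0, 0, 0, 255, 3.5, 0, 0, 0, 0, 0, 255, 4.0, 0, 0, 0, 0, 0, 255, 4.0, 0, 0, 0, 0, 0, 255]}}

```text
time: 9.35
eef_pos: [0.468, 0.1736, 0.027]
tcp_rot: [3.142, -0.001, 0.066]
wrist_force: [-0.2, 0.4, -7.2]
finger_gap: 0.0397
```

Emit:
{"name": "apply_moves", "arguments": {"deltas": [0.5, 0, 0.05, 0, 0, 0, 255, 1.1, 0, 0.05, 0, 0, 0, 255, 1.7, 0, 0.05, 0, 0, 0, 255, 2.3, 0, 0.05, 0, 0, 0, 255, 2.9, 0, 0.05, 0, 0, 0, 255, 3.5, 0, 0.05, 0, 0, 0, 255, 4.0, 0, 0.05, 0, 0, 0, 255, 4.0, 0, 0.05, 0, 0, 0, 255]}}

```text
time: 10.35
eef_pos: [0.5087, 0.1763, 0.0264]
tcp_rot: [-3.142, -0.002, 0.066]
wrist_force: [-2.0, -0.2, -2.4]
finger_gap: 0.0396
```

Emit:
{"name": "apply_moves", "arguments": {"deltas": [0.3, 0, 0, 0, 0, 0, 255, 0.6, 0, 0, 0, 0, 0, 255, 0.9, 0, 0, 0, 0, 0, 255, 1.2, 0, 0, 0, 0, 0, 255, 1.2, 0, 0, 0, 0, 0, 255]}}

```text
time: 10.98
eef_pos: [0.5189, 0.177, 0.0265]
tcp_rot: [3.141, 0.001, 0.066]
wrist_force: [-5.0, -1.0, -0.0]
finger_gap: 0.0402
```

Emit:
{"name": "apply_moves", "arguments": {"deltas": [0.2, 0, 0, 0, 0, 0, 255, 0.4, 0, 0, 0, 0, 0, 255, 0.4, 0, 0, 0, 0, 0, 255, 0.4, 0, 0, 0, 0, 0, 255]}}

```text
time: 11.48
eef_pos: [0.5194, 0.1774, 0.0264]
tcp_rot: [-3.141, 0.007, 0.066]
wrist_force: [-11.0, 1.1, 5.8]
finger_gap: 0.0397
```

Emit:
{"name": "apply_moves", "arguments": {"deltas": [0.3, 0, 0, 0, 0, 0, 255, 0.3, 0, 0, 0, 0, 0, 255, 0.3, 0, 0, 0, 0, 0, 255]}}

```text
time: 11.85
eef_pos: [0.5202, 0.1781, 0.0263]
tcp_rot: [-3.14, 0.011, 0.065]
wrist_force: [-13.1, 2.9, 7.7]
finger_gap: 0.0399
```

Emit:
{"name": "apply_moves", "arguments": {"deltas": [0, 0, 0, 0, 0, 0, 80, 0, 0, 0, 0, 0, 0, 80, 0, 0, 0, 0, 0, 0, 80, -0.5, 0, -5, 0, 0, 0, 80, -1, 0, -10, 0, 0, 0, 80, -1, 0, -13, 0, 0, -10, 80, -1, 0, -13, 0, 0, -20, 80, -1, 0, -13, 0, 0, -30, 80, -1, 0, -13, 0, 0, -40, 80, -1, 0, -13, 0, 0, -50, 80, -1, 0, -13, 0, 0, -60, 80, -1, 0, -13, 0, 0, -70, 80, -1, 0, -13, 0, 0, -80, 80, -1, 0, -13, 0, 0, -90, 80, -1, 0, -13, 0, 0, -90, 80]}}

```text
time: 13.72
eef_pos: [0.5168, 0.1767, 0.1565]
tcp_rot: [3.141, 0.0, 1.635]
wrist_force: [-0.2, -0.2, 0.4]
finger_gap: 0.0647
```

Run:
```python
from fit import *
o=arm.observe();print(o["time"],o["eef_pos"],o["tcp_rot"],o["wrist_force"],o["finger_gap"],o["qpos"])
for c,(x0,y0,x1,y1) in {"scene":(150,195,270,295),"top":(150,140,250,240)}.items():
    p,d=eyes.read_camera(c); np.savez(f"{c}3.npz",p=p,d=d)
    cv2.imwrite(f"pics/{c}_c.png",cv2.resize(p[y0:y1,x0:x1,::-1],None,fx=6,fy=6,interpolation=cv2.INTER_CUBIC))
    for l in["tray","dock","cap_blue","cap_blue_grip","cap_white","tray_handle"]:
        s=spot_point(c,l)
        if s: print(c,l,np.round(s[0]["position"],4),s[0]["confidence"])
```

```text
13.725 [0.51681122 0.17673085 0.15653339] [3.14051056e+00 1.33931320e-04 1.63499234e+00] [-0.19544727 -0.15572905  0.37136748] 0.06473789098229318 [ 2.02295331e-01  2.64624300e-01  1.64707102e+00 -2.98924612e-04
  1.22884400e+00  1.38199332e-01]
scene tray [0.572  0.1809 0.0021] 0.95
scene dock [ 0.4153 -0.3465  0.0017] 0.74
scene cap_blue [0.5742 0.2189 0.0468] 0.73
scene cap_blue_grip [0.5759 0.2192 0.0787] 0.55
scene cap_white [0.5769 0.1451 0.0466] 0.7
scene tray_handle [0.5138 0.1773 0.0453] 0.73
top tray [ 4.102e-01 -3.463e-01 -1.000e-04] 0.49
top dock [ 0.574   0.1789 -0.0028] 0.47
top tray_handle [0.5178 0.1786 0.0448] 0.67
```

View pics/scene_c.png

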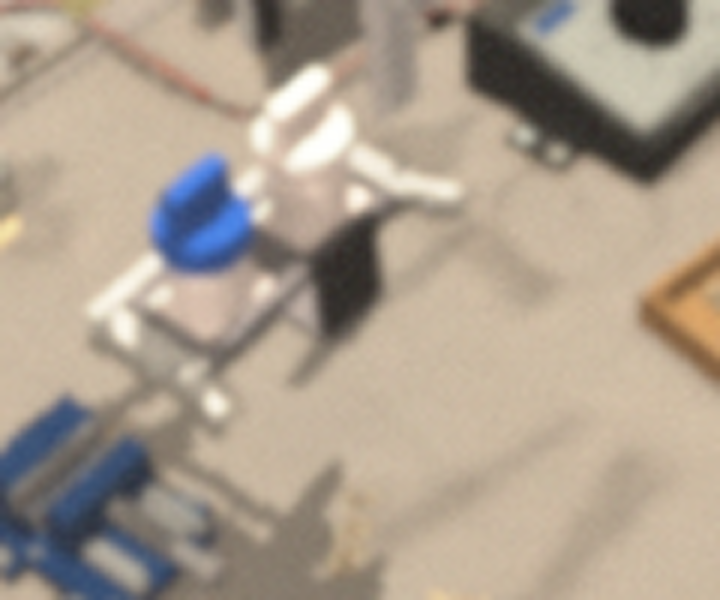

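View pics/top_c.png

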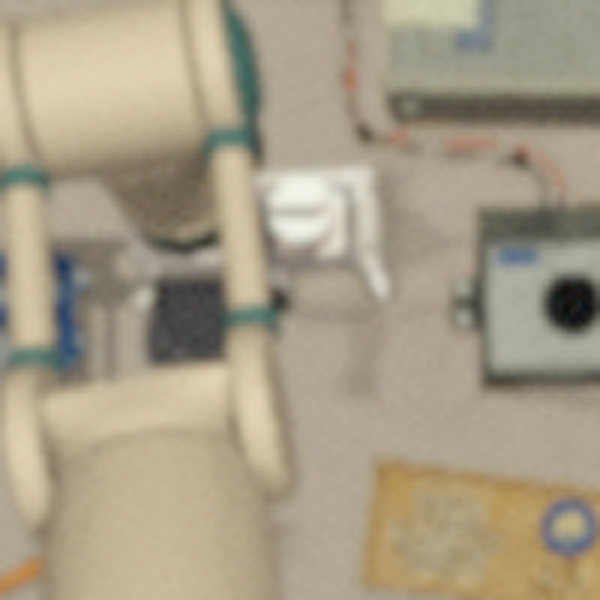

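The tray now sits between the rails with both caps on, the blue one at crop pixel (200,215). I'll check "fully home" more carefully with an overlay.

Run:
```python
from fit import *
p=np.load("scene3.npz")["p"]
x0,y0,x1,y1=155,200,235,270;k=9
ims=[]
def go(D,q,name):
    im=cv2.resize(p[y0:y1,x0:x1,::-1],None,fx=k,fy=k,interpolation=cv2.INTER_CUBIC)
    def draw(P,col,cl=True):
        uv=((project("scene",P)-[x0,y0]+.5)*k).astype(int); cv2.polylines(im,[uv],cl,col,1)
    if q:
        draw(T([[-.029,-.072,.005],[.029,-.072,.005],[.029,.072,.005],[-.029,.072,.005]],q),(0,255,0))
        th=np.linspace(0,6.28,40)
        for s in(.035,-.035):
            for z in(.065,.047): draw(T(np.c_[.023*np.cos(th),s+.023*np.sin(th),z+0*th],q),(0,255,255))
            draw(T([[.006,s-.018,.091],[.006,s+.018,.091],[-.006,s+.018,.091],[-.006,s-.018,.091]],q),(0,255,255))
        draw(T([[-.061,-.02,.06],[-.061,.02,.06],[-.061,.02,.003],[-.061,-.02,.003]],q),(0,255,0))
    draw(T([[.029,-.0815,.016],[.029,.0815,.016],[.035,.0815,.016],[.035,-.0815,.016]],D),(0,0,255))
    for s in(1,-1):
        draw(T([[-.031,s*.0675,.0115],[.031,s*.0675,.0115],[.031,s*.0815,.0115],[-.031,s*.0815,.0115]],D),(0,0,255))
        draw(T([[-.031,s*.0735,.0115],[-.054,s*.080,.0115],[-.054,s*.085,.0115],[-.031,s*.0795,.0115]],D),(255,0,255))
    cv2.imwrite(f"pics/{name}.png",im)
q=[.5755,.181,.066]
go(q,q,"d1"); go([.5815,.1805,.067],q,"d2")
```

```text
(no output)
```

View pics/d1.png

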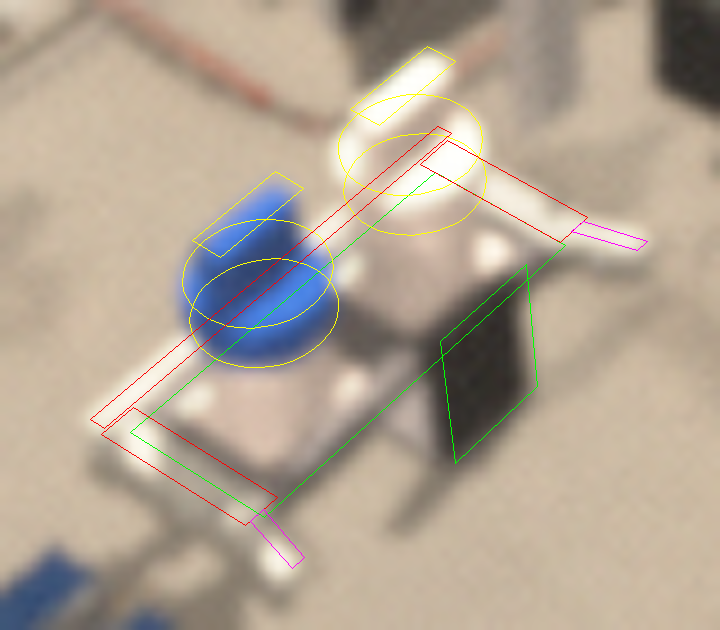

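View pics/d2.png

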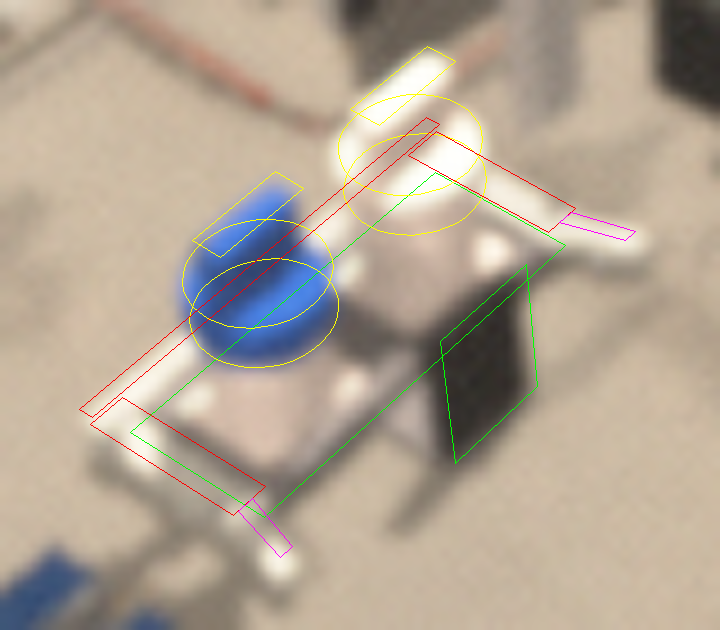

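With tray and holder drawn at the same pose, both outlines match the picture (d1), while a holder 6 mm deeper (d2) does not. So the tray is home. Next I move over the blue cap.

Emit:
{"name": "apply_moves", "arguments": {"deltas": [1.8, 3.0, 0, 0, 0, 0, 110, 3.64, 5.97, 0, 0, 0, 0, 120, 3.64, 5.97, 2, 0, 0, 0, 120, 3.64, 5.97, 4.5, 0, 0, 0, 120, 3.64, 5.97, 4.5, 0, 0, 0, 120], "squeeze": 30}}

```text
time: 15.05
eef_pos: [0.5717, 0.2167, 0.1095]
tcp_rot: [-3.137, 0.001, 1.637]
wrist_force: [0.0, -0.8, 1.3]
finger_gap: 0.0499
```

Run:
```python
from fit import *
from mv import delta
o=arm.observe();print(o["time"],o["eef_pos"],o["tcp_rot"],o["wrist_force"],o["finger_gap"])
for c,(x0,y0,x1,y1) in {"scene":(150,195,240,275)}.items():
    p,d=eyes.read_camera(c)
    cv2.imwrite(f"pics/{c}_e.png",cv2.resize(p[y0:y1,x0:x1,::-1],None,fx=7,fy=7,interpolation=cv2.INTER_CUBIC))
print(delta([.574,.217,.0675],1.637))
```

```text
15.05 [0.57172367 0.21670783 0.10945114] [-3.13690400e+00  9.86412010e-04  1.63724119e+00] [ 0.03335507 -0.80211684  1.26953315] 0.04985894647371204
(array([-0.  ,  0.12,  4.34]), array([-0.1 ,  0.03,  0.01]))
```

View pics/scene_e.png

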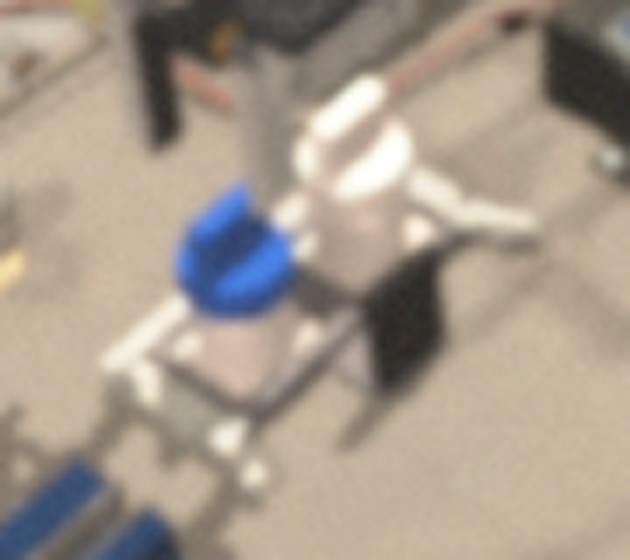

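The open fingers straddle the blue bar: tips at about (165,145) and (265,185), bar top at (222,215). I'll descend and close.

Emit:
{"name": "apply_moves", "arguments": {"deltas": [0, 0, 2.0, 0, 0, 0, 120, 0, 0, 3.6, 0, 0, 0, 120, 0, 0, 4.2, 0, 0, 0, 120, 0, 0, 4.2, 0, 0, 0, 120]}}

```text
time: 15.6
eef_pos: [0.5733, 0.217, 0.0694]
tcp_rot: [-3.141, 0.0, 1.637]
wrist_force: [0.3, -0.2, 0.8]
finger_gap: 0.0497
```

Emit:
{"name": "apply_moves", "arguments": {"deltas": [0, 0, 0.1, 0, 0, 0, 255, 0, 0, 0.1, 0, 0, 0, 255, 0, 0, 0.1, 0, 0, 0, 255, 0, 0, 0.1, 0, 0, 0, 255, 0, 0, 0.1, 0, 0, 0, 255, 0, 0, 0.1, 0, 0, 0, 255], "squeeze": 30}}

```text
time: 16.35
eef_pos: [0.5726, 0.217, 0.0685]
tcp_rot: [-3.14, 0.0, 1.637]
wrist_force: [-2.9, -0.5, 2.3]
finger_gap: 0.012
```

Run:
```python
from mv import *
o=arm.observe()
for k in("time","eef_pos","tcp_rot","wrist_force","ft_torque","finger_gap","qpos"):print(k,np.round(o[k],4))
```

```text
time 16.35
eef_pos [0.5726 0.217  0.0685]
tcp_rot [-3.1402e+00  2.0000e-04  1.6371e+00]
wrist_force [-2.9303 -0.5354  2.2871]
ft_torque [-0.0686  0.4705 -0.0219]
finger_gap 0.012
qpos [2.4860e-01 4.3320e-01 1.6218e+00 1.0000e-04 1.0879e+00 1.8220e-01]
```

Gripped: the gap is 12 mm, the bar's thickness. Now I feel anticlockwise (tool az negative) in a small step, re-centring slightly at the same time.

Emit:
{"name": "apply_moves", "arguments": {"deltas": [0, -0.12, 0, 0, 0, -5, 255, 0, -0.12, 0, 0, 0, -10, 255, 0, -0.12, 0, 0, 0, -10, 255, 0, -0.12, 0, 0, 0, -10, 255]}}

```text
time: 16.85
eef_pos: [0.5719, 0.2171, 0.0684]
tcp_rot: [-3.141, -0.0, 1.81]
wrist_force: [-2.1, 0.4, 0.8]
finger_gap: 0.0117
```

```bash
cat > st.py <<'E'
from cell import arm
import numpy as np
o=arm.observe()
for k in("time","eef_pos","tcp_rot","wrist_force","ft_torque","finger_gap","joint_torque"):print(k,np.round(o[k],4))
E
python3 st.py
```

```text
time 16.85
eef_pos [0.5719 0.2171 0.0684]
tcp_rot [-3.1411e+00 -5.0000e-04  1.8096e+00]
wrist_force [-2.1109  0.3688  0.771 ]
ft_torque [ 0.0829  0.3155 -0.5756]
finger_gap 0.0117
joint_torque [ -0.1222 -45.6183 -21.2697  -0.5216  -0.6902  -0.5533]
```

The torque is −0.58 N·m at −10°. I'll compare with the other way before going further.

Emit:
{"name": "apply_moves", "arguments": {"deltas": [0, 0, 0, 0, 0, 5, 255, 0, 0, 0, 0, 0, 10, 255, 0, 0, 0, 0, 0, 10, 255]}}

```text
time: 17.23
eef_pos: [0.5722, 0.2169, 0.0682]
tcp_rot: [3.141, 0.0, 1.639]
wrist_force: [-0.9, -0.4, -0.6]
finger_gap: 0.0119
```

```bash
python3 st.py
```

```text
time 17.225
eef_pos [0.5722 0.2169 0.0682]
tcp_rot [3.1414e+00 4.0000e-04 1.6385e+00]
wrist_force [-0.85   -0.4231 -0.6027]
ft_torque [ 0.076   0.1169 -0.0004]
finger_gap 0.0119
joint_torque [ -0.3255 -46.3927 -21.1585  -0.0753  -0.3583   0.1835]
```

Emit:
{"name": "apply_moves", "arguments": {"deltas": [0, 0, 0, 0, 0, 5, 255, 0, 0, 0, 0, 0, 10, 255, 0, 0, 0, 0, 0, 10, 255, 0, 0, 0, 0, 0, 10, 255]}}

```text
time: 17.73
eef_pos: [0.5723, 0.217, 0.0683]
tcp_rot: [3.141, 0.0, 1.465]
wrist_force: [-1.2, -0.4, -1.0]
finger_gap: 0.0119
```

```bash
python3 st.py
```

```text
time 17.725
eef_pos [0.5723 0.217  0.0683]
tcp_rot [3.1412e+00 2.0000e-04 1.4646e+00]
wrist_force [-1.1678 -0.3777 -1.0188]
ft_torque [ 0.0198  0.01   -0.008 ]
finger_gap 0.0119
joint_torque [-1.16000e-01 -4.67529e+01 -2.11005e+01  1.70000e-02 -1.91100e-01
 -6.90000e-03]
```

Clockwise is free (about 0 N·m), while anticlockwise hit an elastic stop at −0.58 N·m. So the blue cap loosens clockwise, a left-hand thread. I'll turn 73° more, to about 1.45 rad in total.

Emit:
{"name": "apply_moves", "arguments": {"deltas": [0, 0, 0, 0, 0, 8, 255, 0, 0, 0, 0, 0, 16, 255, 0, 0, 0, 0, 0, 24, 255, 0, 0, 0, 0, 0, 32, 255, 0, 0, 0, 0, 0, 40, 255, 0, 0, 0, 0, 0, 48, 255, 0, 0, 0, 0, 0, 56, 255, 0, 0, 0, 0, 0, 64, 255, 0, 0, 0, 0, 0, 70, 255, 0, 0, 0, 0, 0, 73, 255, 0, 0, 0, 0, 0, 73, 255, 0, 0, 0, 0, 0, 73, 255]}}

```text
time: 19.23
eef_pos: [0.5723, 0.2168, 0.0684]
tcp_rot: [3.141, -0.0, 0.19]
wrist_force: [-0.6, 0.1, -0.7]
finger_gap: 0.0118
```

```bash
python3 st.py
python3 - <<'E'
from h import *
x0,y0,x1,y1=150,195,240,275
p,d=eyes.read_camera("scene")
cv2.imwrite("pics/f.png",cv2.resize(p[y0:y1,x0:x1,::-1],None,fx=7,fy=7,interpolation=cv2.INTER_CUBIC))
E
```

```text
time 19.225
eef_pos [0.5723 0.2168 0.0684]
tcp_rot [ 3.1412e+00 -2.0000e-04  1.8990e-01]
wrist_force [-0.5954  0.0829 -0.7393]
ft_torque [-0.0974  0.089   0.0284]
finger_gap 0.0118
joint_torque [ 2.43900e-01 -4.66639e+01 -2.11251e+01  1.78500e-01 -2.81600e-01
  1.10000e-03]
```

View pics/f.png

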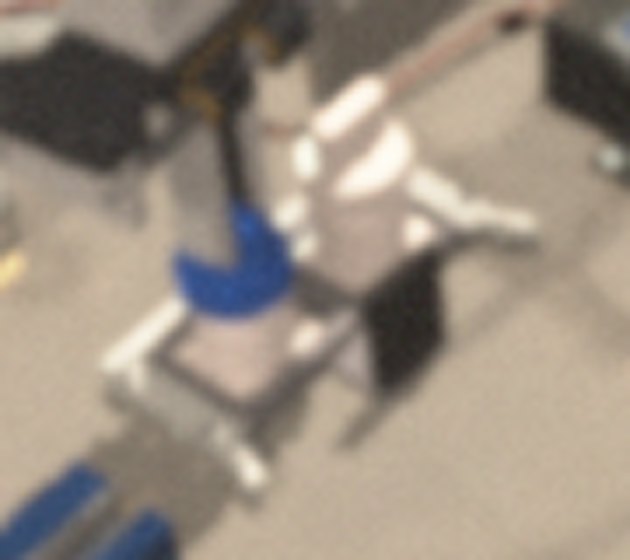

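The picture shows the fingers on the blue cap at (220,220), with the bar turned along the jaws; the tray and white cap are unchanged. I'll try a gentle lift.

Emit:
{"name": "apply_moves", "arguments": {"deltas": [0, 0, -0.3, 0, 0, 0, 255, 0, 0, -0.7, 0, 0, 0, 255, 0, 0, -1.2, 0, 0, 0, 255, 0, 0, -1.2, 0, 0, 0, 255]}}

```text
time: 19.77
eef_pos: [0.5728, 0.2172, 0.0812]
tcp_rot: [-3.141, -0.002, 0.189]
wrist_force: [0.1, 0.5, -0.3]
finger_gap: 0.0115
```

No lifting resistance, so I raise it slowly to about 10 cm above its seat.

Emit:
{"name": "apply_moves", "arguments": {"deltas": [0, 0, -1, 0, 0, 0, 255, 0, 0, -2, 0, 0, 0, 255, 0, 0, -3, 0, 0, 0, 255, 0, 0, -4, 0, 0, 0, 255, 0, 0, -5, 0, 0, 0, 255, 0, 0, -6, 0, 0, 0, 255, 0, 0, -7, 0, 0, 0, 255, 0, 0, -8, 0, 0, 0, 255, 0, 0, -8.6, 0, 0, 0, 255, 0, 0, -8.8, 0, 0, 0, 255, 0, 0, -8.8, 0, 0, 0, 255, 0, 0, -8.8, 0, 0, 0, 255, 0, 0, -8.8, 0, 0, 0, 255]}}

```text
time: 21.4
eef_pos: [0.5719, 0.217, 0.1681]
tcp_rot: [3.141, 0.001, 0.189]
wrist_force: [0.1, -0.1, -0.6]
finger_gap: 0.0118
```

```bash
python3 st.py
python3 - <<'E'
from h import *
x0,y0,x1,y1=140,170,240,275
p,d=eyes.read_camera("scene")
cv2.imwrite("pics/g.png",cv2.resize(p[y0:y1,x0:x1,::-1],None,fx=5,fy=5,interpolation=cv2.INTER_CUBIC))
for l in("cap_blue","tray","cap_white"): print(l,[(np.round(s["position"],3),s["confidence"]) for s in spot_point("scene",l)][:1])
E
```

```text
time 21.4
eef_pos [0.5719 0.217  0.1681]
tcp_rot [3.1415e+00 7.0000e-04 1.8860e-01]
wrist_force [ 0.0939 -0.091  -0.5511]
ft_torque [-0.0375 -0.0119 -0.0338]
finger_gap 0.0118
joint_torque [ 2.40000e-03 -4.49002e+01 -2.35486e+01  1.18000e-02 -7.03000e-02
 -0.00000e+00]
cap_blue [(array([0.573, 0.217, 0.145]), 0.76)]
tray [(array([ 0.57 ,  0.186, -0.001]), 0.77)]
cap_white [(array([0.576, 0.147, 0.048]), 0.79)]
```

View pics/g.png

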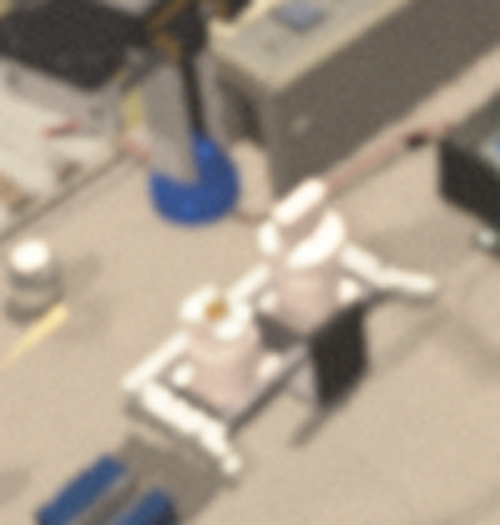

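The blue cap hangs upright in the gripper at (195,180). Its pot stands open at (215,310), the white cap is still on at (300,225), and the tray is in the holder. The arm is still, so I hand in.

```bash
python3 -c "
from cell import arm
print(arm.hand_in())"
```

```text
the job is handed in; nothing more can be done
None
```

The job is handed in; it gives no verdict, but my last checks all looked right. I slid the tray by its handle into the holder until it met the back stop. The blue cap hit a stop turning anticlockwise (0.58 N·m) and turned freely clockwise, so it has a left-hand thread. I turned it about 1.45 rad clockwise and lifted it straight off.

- **Tray:** it pushed up against the stop at about 13 N. After that, the outlines of tray and holder drawn at one common pose matched the picture. A holder 6 mm deeper did not match.
- **Blue cap:** the gripper still holds it (opening 11.8 mm), upright and still. The network puts its underside at 0.145 m, about 10 cm above its seat.
- **White cap and surroundings:** the white cap is still on at its home height (0.048 m). I did not re-measure the four bystanders at the end, but the arm stayed clear of them.

**Disagreements:** my first fit to the holder alone put it about 8 mm deeper than where the tray stopped; I trusted the joint overlay and the contact force instead. The network's last tray position differed from the arm's by about 5 mm each way, and I put that down to network error.

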